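Shut the stock cabinet and hold its locking pin through both bushings

ROBOT

A 7-joint arm with a two-finger parallel gripper is mounted at the origin on a cart in front of the work surface, level with it; the furniture and walls round the work are solid. World frame = base frame: x ahead of the robot, y to its left, z up, the work surface at z = 0. Lengths are in m, angles in rad, forces in N, time in s.
With the tool pointing down it reaches from about 0.4 to 0.85 m from the base axis. Payload 10.4 kg.
Tool frame: the origin (TCP) lies midway between the tips of the shut fingers; the grasp point (between the pads) lies 19 mm behind it (manip.tcp_to_grasp is the distance from the TCP to the grasp point, in m); x points along the fingers, y is the direction in which the jaws open and shut, and the axes are right-handed (so a half turn about x gives the same grasp; the last joint's range is limited). The gripper opens to 85 mm and grips with 20 to 120 N. Pads are 22 mm wide; open, the fingers measure 114 mm over their backs; the gripper's body (76 mm by 85 mm) begins 54 mm behind the grasp point. The pads swing forward as they close: fully open they stand 13 mm farther back than shut.
Start: joints at [-1.172, 0.332, -0.065, 1.46, 0.022, 1.35, -0.088], TCP at [0.256, 0.57, 0.231] pointing down, gripper open.
Joint ranges: [-2.6, 2.6], [-0.5, 2.12], [-1.47, 1.34], [0.16, 2.42], [-1.27, 4.41], [0.06, 2.06], [-2.6, 2.6]. Speed limits (rad/s): [2.22, 2.22, 2.79, 2.79, 3.14, 3.14, 3.14].

INTERFACE

Orientations are given as a unit quaternion [x, y, z, w].
In Python, from workcell import monitor, viewer, manip gives the robot as it stands. The module is installed in compiled form; this text tells all that it offers.
- The arm moves only by the tool send_rows, never from a script. Its arguments are lists of equal length, an entry for each row: "grip": the closure in counts, from 0 (fully open) to 255 (shut); "offset": the shift along the tool's x, y, z in mm, a list of three; "twist": the turn about the tool's x in degrees. In form: {"grip": [grip, ...], "offset": [[tx, ty, tz], ...], "twist": [twist, ...]}. A call has exactly 5 rows; each row is the pose to reach, as a shift and turn from the pose commanded when the call began, along the tool's axes at that moment; what a row does not reach only later rows make up. A row lasts 1/12 s, in which the tool goes at most 41.7 mm and 7.16 degrees, less where a joint would pass 70% of its speed; a pose out of reach is approached as far as the arm can. A call with a gripper value outside its range is refused whole. The fingers move at their own pace and stop on an object; "newtons" is the grip in N (left out, the last holds). Time passes only in rows, so rows that repeat a pose let the fingers close, or fill a call up. It gives the time, the measured TCP pose, the force and the opening at its end, in the units of the state.
- monitor.get_obs(): the state, without advancing time (a new reading comes with each control period).
- viewer.camera(name): name is "side" or "top"; returns (picture, depth): 384x512x3 uint8, blue, green, red; 384x512 float32, m along the optical axis (not along the pixel's ray), 0 where there is no reading.
- viewer.camera_model(name): a dict with "camera_matrix" (3x3 intrinsics, pixels), "R" (3x3) and "t" (3): a world point X has camera coordinates R X + t. Camera axes: x right, y down, z forward; pixel columns grow to the right and rows downward; lengths in m; the calibration is good to about 2 mm. A picture is of the moment at which its call begins. camera_model takes no time and is no camera call.
- manip.hand_in(): hands the job in, once; it reports no verdict.
Trained networks look in the newest picture that a camera, given by its name, has taken for a name from the list of things; names that differ only in an ending like _2 or _b are one class to them, and where a whole thing is asked for, a point or a joint stands for the part that bears it (a point fixed in the world has none). Each returns a list of dicts, best first, with "score" (0 to 1); they miss things now and then, are a little off and sometimes report something else, mostly with a low value. They report only what shows in the picture. A call takes as long as a camera call. They do not tell look-alikes from the thing itself.
- viewer.recognise(target, camera): "box" ([left, top, width, height] in pixels, round what is visible of it).
- viewer.regions_of(target, camera): "region" (384x512 bool, what is visible of it) and "box" ([left, top, width, height] in pixels, round what is visible of it).
- viewer.spot_point(target, camera): "position" ([column, row] in pixels: a listed point, or the origin of a listed thing).
The state is a dict: "clock": time; "joint_pos": joint angles; "joint_velocities": joint speeds; "tau": joint torques, N m; "position": TCP position; "ee_rot": TCP orientation; "ft_force": force on the tool from outside, world axes, zero at the start; "torque": the same for the moment, N m; "grip_width": opening from 0.0 (shut) to 1.0 (fully open).
Only numpy, scipy, OpenCV 4.12 (cv2) and the standard library are available. Lean on these libraries where they do the work, as an engineer would, in place of code of your own. Each camera call takes 0.05 s, during which the arm holds its last target.

TASK

Push the door of the little grey steel cabinet shut until its catch has snapped home. Then draw the steel locking pin straight up out of the middle hole of the wooden stand and thread it from above, tip first, down through the upper bushing on the cabinet and on through the lower bushing on the door. Finish still holding the pin by its head, upright and still in both bushings, with one to two and a half centimetres of its tip showing below the lower bushing and the head clear above the upper one, so that a keeper ring can be fitted; leave the other things on the bench alone.

Things in the scene. Friction and masses are not known exactly. Their poses are not given: they have to be found in the camera images.
- stock_cabinet: Fixed grey painted steel box on rubber feet, 120 (x, deep) x 200 (y, wide) x 125 high, its open front facing -x of its own frame. Origin: centre of its underside. Its position and yaw vary.
- lock_door (a joint): Angle of the door about its upright hinge, rad: 0 = shut on its stop, growing as the free edge swings out towards the robot (range 0 to 1.2, starts at 0.5 to 0.9). Turns lightly and stays where left; over the last 0.06 rad a sprung ball catch must be pushed over (some 5 to 10 N at mid-door), then pulls it to 0 and keeps it there.
- door_hinge (a point): On the hinge line, cabinet frame (-60, +100) mm, 65 mm above the bench. Its frame turns with the door: the panel runs 200 mm along -y, outer face (push here) at x = -12 mm, inner at 0, from 7 to 123 mm above the bench. The ear plate with the lower bushing covers the last 33 mm of the outer face, 48 to 70 mm above the bench, 4 mm proud.
- upper_bushing (a point): Centre of the top mouth of the upper bushing: an upright fixed brass tube, 24 mm outside, 14 mm bore, 18 mm long (this point 118 mm above the bench, its underside at 100 mm), on a steel ear at the right front edge of the cabinet (cabinet frame x = -66, y = -124 mm). 12 mm are free between the tube and the plane of the cabinet's right wall.
- lower_bushing (a point): Centre of the underside of the lower bushing: the same brass tube (24 mm outside, 14 mm bore, 18 mm long) on the door's ear; this point is 50 mm above the bench, its top mouth at 68 mm. It swings with the door; with the door shut it lies exactly below the upper bushing, on the same upright axis, with 32 mm open between the two tubes.
- pin_head (a point): Centre of the head of the round steel locking pin, where to grip it. 60 g, 145 mm long: head 16 mm in diameter, 40 mm long; below it a shank 10 mm in diameter, 105 mm long, its last 10 mm tapering to 5 mm. It starts upright in the stand's middle hole, this point 134 mm above the bench.
- pin_tip (a point): Centre of the pin's lower end, 125 mm below the centre of its head; at the start 9 mm above the bench in the stand's hole.
- lock_pin: The same pin; its origin is the centre of its lower end, z along the pin towards the head.
- pin_stand: Fixed wooden punch stand, 60 (x) x 90 (y) x 35 mm high, origin at the centre of its underside. Three holes in a row along y, 30 mm apart: the pin stands in the middle one (12 mm wide, 26 mm deep); two fixed dapping punches in the outer ones reach up to 75 mm above the bench. Its place varies and may be swapped with the flux bottle's.
- flux_bottle: Bystander: small amber dropper bottle with a black cap, 34 mm in diameter, 94 mm high, standing near the stand (a like one at the back of the bench is part of the room); origin at its underside. Leave alone.
- polish_bar: Bystander: bar of polishing compound, 32 x 63 x 28 mm high; origin at its underside. Leave alone.
- pocket_scale: Bystander: flat black pocket scale, 80 x 123 x 18 mm high; origin at its underside. Leave alone.
There are look-alikes about, which are no part of the job. Of the things shaped like the lock_pin, the bare steel one is meant.

How it is judged:
On the way, in this order (a step that is already met when the one before it is completed fails the run):
1. the door is shut on its catch, the pin not yet in the upper bushing (value of joint lock_door below 0.02 rad and horizontal distance between pin_tip and upper_bushing above 0.03 m), for 0.2 s.
2. the pin, held by the fingers, is in the upper bushing from above (value of joint lock_door below 0.03 rad and z of pin_tip in the frame of upper_bushing between -0.045 and -0.008 m and horizontal distance between pin_tip and upper_bushing below 0.008 m and contact force between the fingers and lock_pin above 1 N), for 0.04 s.
At the end, for the whole second after the job is handed in: Door shut (below 0.03 rad); pin upright (within 0.1 rad) through both bushings, tip 6 to 32 mm below the lower bushing's underside (so head clear of the upper one), tip within 6 mm and head within 8 mm of their axes, still (below 20 mm/s), held by the fingers with over 2 N (value of joint lock_door below 0.03 rad and z of pin_tip in the frame of lower_bushing between -0.032 and -0.006 m and horizontal distance between pin_tip and lower_bushing below 0.006 m and horizontal distance between pin_head and upper_bushing below 0.008 m and angle between lock_pin's own z axis and vertical below 0.1 rad and contact force between the fingers and lock_pin above 2 N and linear speed of lock_pin below 0.02 m/s); the arm keeps its last pose, push and grip.
It fails at once if a bystander is moved more than 30 mm (distance of any of flux_bottle, polish_bar, pocket_scale from where it was at the start of the episode above 0.03 m).
It fails at once if the pin falls over outside the stand (angle between lock_pin's own z axis and vertical above 0.6 rad).
It also fails if it takes over 59 s, if anything falls off the work surface, if the arm or the gripper's body presses on something with over 40 N, if the wrist force passes 120 N, or if a joint passes its speed limit or range.

## Working session

There is one attempt and no reset: what is moved stays moved. The work goes in short steps, Python scripts to look and compute and a tool call to move; the robot and the scene stay as the last step left them, time stands still between calls to the robot, and variables do not carry over. Pictures are saved under pics/ and viewed, and the job is handed in when it is done.

Besides the shell and the picture viewer there is one more tool, called after "Emit:" in YAML: its name, and indented under it one key for each argument. send_rows: Moves the arm, as the interface text tells. Its arguments: {"type":"object","properties":{"grip":{"type":"array","items":{"type":"number"}},"offset":{"type":"array","items":{"type":"array","items":{"type":"number"}}},"twist":{"type":"array","items":{"type":"number"}},"newtons":{"type":"number"}},"required":["grip","offset","twist"]}

```bash
mkdir -p pics
cat > h.py <<'E'
from workcell import monitor, viewer, manip
import numpy as np, cv2
from scipy.spatial.transform import Rotation as Rot
def shot(cam,name):
    im,d=viewer.camera(cam); cv2.imwrite(f'pics/{name}.png',im); np.save(f'pics/{name}.npy',d); return im,d
def unproj(cam,u,v,z):
    m=viewer.camera_model(cam);K=np.array(m['camera_matrix']);R=np.array(m['R']);t=np.array(m['t'])
    c=np.linalg.inv(K)@np.array([u,v,1.])*z
    return R.T@(c-t)
def ray(cam,u,v,h):
    m=viewer.camera_model(cam);K=np.array(m['camera_matrix']);R=np.array(m['R']);t=np.array(m['t'])
    d=R.T@(np.linalg.inv(K)@np.array([u,v,1.])); o=-R.T@t
    return o+d*(h-o[2])/d[2]
def proj(cam,X):
    m=viewer.camera_model(cam);K=np.array(m['camera_matrix']);R=np.array(m['R']);t=np.array(m['t'])
    c=K@(R@np.array(X)+t); return c[:2]/c[2]
def cloud(cam,d):
    m=viewer.camera_model(cam);K=np.array(m['camera_matrix']);R=np.array(m['R']);t=np.array(m['t'])
    v,u=np.mgrid[:d.shape[0],:d.shape[1]]
    c=np.stack([(u-K[0,2])/K[0,0]*d,(v-K[1,2])/K[1,1]*d,d],-1)
    return (c-t)@R
E
python3 - <<'E'
from h import *
np.set_printoptions(precision=4,suppress=True)
o=monitor.get_obs()
for k in o: print(k,np.array(o[k]))
print(Rot.from_quat(o['ee_rot']).as_matrix(), manip.tcp_to_grasp)
for c in('side','top'):
    shot(c,c+'0'); m=viewer.camera_model(c); print(c,-np.array(m['R']).T@np.array(m['t']),np.array(m['R'])[2], m['camera_matrix'][0])
    for t in('upper_bushing','lower_bushing','pin_head','door_hinge','pin_tip','stock_cabinet','pin_stand','flux_bottle'):
        print(c,t,[(np.round(r['position'],1),round(r['score'],2)) for r in viewer.spot_point(t,c)][:3])
print(monitor.get_obs()['clock'])
E
```

```text
clock 0.0
joint_pos [-1.1716  0.3329 -0.0647  1.4609  0.0216  1.3499 -0.0885]
joint_velocities [ 0.0009 -0.0018 -0.0027 -0.0007  0.0025  0.0011 -0.0002]
tau [ -0.0002 -62.5447   0.0489 -39.1602   0.0162   0.0101   0.    ]
position [0.2557 0.5699 0.2305]
ee_rot [ 0.1475  0.6915 -0.1485  0.6914]
ft_force [ 0.5747 -0.812   0.1866]
torque [-0.0259  0.0142 -0.0364]
grip_width 0.9964560988574789
[[-0.0005  0.4094  0.9124]
 [-0.0013  0.9124 -0.4094]
 [-1.     -0.0014  0.    ]] 0.0187
side [ 0.2844 -0.5799  0.7247] [ 0.3515  0.6349 -0.688 ] [395.001   0.    257.826]
side upper_bushing [(array([227.8, 163.1]), 0.82), (array([284.9, 273.4]), 0.66)]
side lower_bushing [(array([169.9, 182.8]), 0.73)]
side pin_head [(array([258.6, 269.1]), 0.78), (array([323.7, 265. ]), 0.6)]
side door_hinge []
side pin_tip [(array([258.8, 308.5]), 0.86), (array([318.8, 302.8]), 0.57)]
side stock_cabinet [(array([240.2, 166.9]), 0.59), (array([257.2, 307.8]), 0.52)]
side pin_stand [(array([260.2, 310. ]), 0.74)]
side flux_bottle [(array([285.5, 271.6]), 0.86)]
top [0.3933 0.0229 1.1593] [ 0.1929 -0.0274 -0.9808] [418.6671   0.     253.7703]
top upper_bushing [(array([220.8, 193.5]), 0.6)]
top lower_bushing [(array([185.8, 247.3]), 0.87), (array([327. , 239.9]), 0.49)]
top pin_head [(array([342.6, 232.4]), 0.54), (array([355.5, 189. ]), 0.43), (array([290.5, 147.2]), 0.39)]
top door_hinge [(array([139.2, 178. ]), 0.84)]
top pin_tip [(array([341.6, 193.7]), 0.65), (array([327.9, 239.5]), 0.61), (array([338.6, 233.7]), 0.17)]
top stock_cabinet [(array([181.6, 172.5]), 0.78), (array([339.2, 232.8]), 0.46)]
top pin_stand [(array([327.3, 235.6]), 0.97)]
top flux_bottle [(array([314.8, 198.9]), 0.74)]
0.9
```

View pics/side0.png

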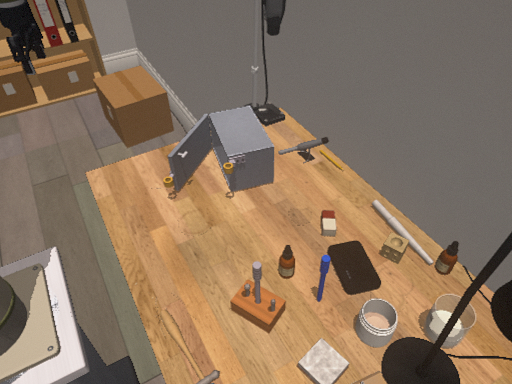

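View pics/top0.png

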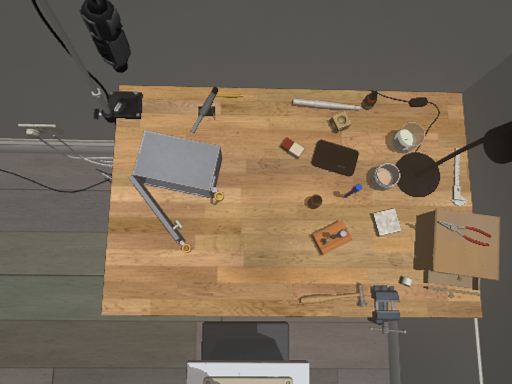

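Run:
```python
from h import *
np.set_printoptions(precision=4,suppress=True)
for c,crops in(('side',[(150,90,140,120),(225,235,120,100)]),('top',[(120,120,120,140),(290,170,110,90)])):
    im=cv2.imread(f'pics/{c}0.png')
    out=[cv2.resize(im[y:y+h,x:x+w],(400,550 if c=='x' else 400),interpolation=cv2.INTER_CUBIC) for x,y,w,h in crops]
    cv2.imwrite(f'pics/{c}crop.png',np.hstack(out))
d=np.load('pics/top0.npy'); P=cloud('top',d)
ds=np.load('pics/side0.npy'); Q=cloud('side',ds)
def near(Z,lo,hi,box):
    m=(Z[...,2]>lo)&(Z[...,2]<hi)&(Z[...,0]>box[0])&(Z[...,0]<box[1])&(Z[...,1]>box[2])&(Z[...,1]<box[3])
    return Z[m]
print('stand/bench', P[290,250],Q[300,200])
print('seeds', ray('top',219,197,.118),ray('top',186,247,.068),ray('top',343,233,.154), ray('top',178,163,.125))
print('side seeds', ray('side',228,166,.118),ray('side',169,180,.068),ray('side',257.5,263,.154))
cx=ray('top',178,163,.125)
cab=near(P,.115,.14,(cx[0]-.25,cx[0]+.25,cx[1]-.25,cx[1]+.25)).astype(np.float32)
print(len(cab),cv2.minAreaRect(cab[:,:2]*1000), np.median(cab[:,2]))
```

```text
stand/bench [ 0.3325 -0.0022 -0.0029] [ 0.3845 -0.1437 -0.0016]
seeds [0.5654 0.081  0.118 ] [0.4422 0.1651 0.068 ] [ 0.4759 -0.2214  0.154 ] [0.6498 0.1864 0.125 ]
side seeds [0.5683 0.0765 0.118 ] [0.4423 0.1577 0.068 ] [ 0.4789 -0.2216  0.154 ]
4190 ((706.998291015625, 237.89828491210938), (458.4942932128906, 230.97434997558594), 38.402305603027344) 0.12460235
```

```bash
ls pics
```

```text
side0.npy
side0.png
sidecrop.png
top0.npy
top0.png
topcrop.png
```

View pics/sidecrop.png

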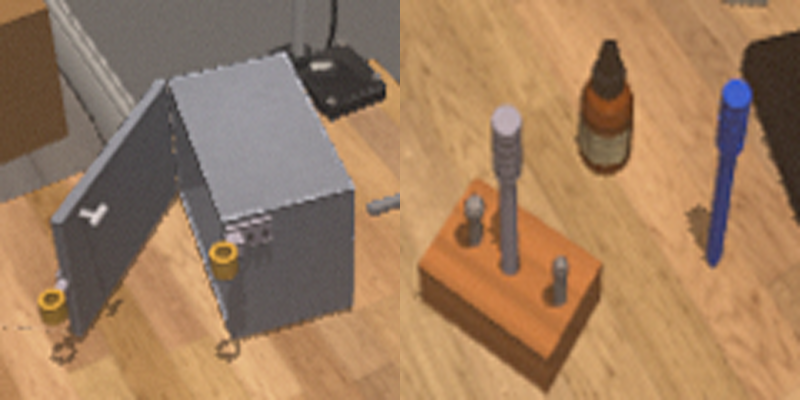

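View pics/topcrop.png

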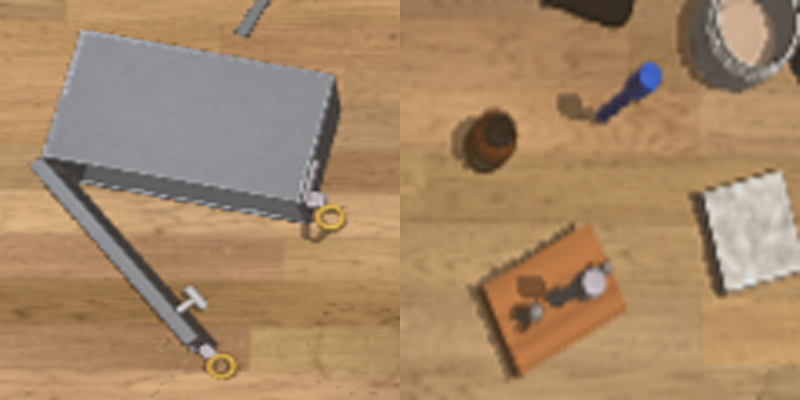

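Run:
```python
from h import *
np.set_printoptions(precision=4,suppress=True)
P=cloud('top',np.load('pics/top0.npy')); Q=cloud('side',np.load('pics/side0.npy'))
# cabinet top: connected comp around (178,163)
mask=((P[...,2]>.118)&(P[...,2]<.131)).astype(np.uint8)
n,l=cv2.connectedComponents(mask,connectivity=4)
s=l==l[163,178]; s=cv2.erode(s.astype(np.uint8),np.ones((3,3)))>0; s=cv2.dilate(s.astype(np.uint8),np.ones((3,3)))>0
print(cv2.minAreaRect((P[s][:,:2]*1000).astype(np.float32)),s.sum(),np.median(P[s][:,2]))
# pin head from both
for nm,Z in(('top',P),('side',Q)):
    m=(Z[...,2]>.085)&(np.hypot(Z[...,0]-.477,Z[...,1]+.2215)<.03)
    print(nm,m.sum(),np.median(Z[m],0),Z[m].min(0),Z[m].max(0))
    for lo,hi,c in((.112,.125,(.567,.079)),(.06,.075,(.442,.161))):
        m=(Z[...,2]>lo)&(Z[...,2]<hi)&(np.hypot(Z[...,0]-c[0],Z[...,1]-c[1])<.018)
        print(nm,'bush',m.sum(),Z[m].min(0),Z[m].max(0),Z[m].mean(0))
    m=(Z[...,2]>.027)&(Z[...,2]<.04)&(np.hypot(Z[...,0]-.477,Z[...,1]+.2215)<.09)
    print('stand',m.sum(),cv2.minAreaRect((Z[m][:,:2]*1000).astype(np.float32)))
    # door top
    m=(Z[...,2]>.114)&(Z[...,2]<.13)&(Z[...,0]<.62)&(Z[...,0]>.4)&(Z[...,1]>.13)&(Z[...,1]<.36)
    print('doortop',m.sum())
```

```text
((594.888427734375, 203.87403869628906), (205.88369750976562, 254.0632781982422), 77.4798355102539) 4018 0.124680720483981
top 62 [ 0.4757 -0.2172  0.1511] [ 0.4685 -0.2278  0.0883] [ 0.4833 -0.213   0.1576]
top bush 51 [0.5584 0.0711 0.1123] [0.5809 0.0937 0.1211] [0.5702 0.0826 0.1173]
top bush 52 [0.4296 0.1543 0.0604] [0.4525 0.1761 0.0716] [0.4414 0.1658 0.0669]
stand 635 ((503.2977294921875, -207.5552215576172), (119.62307739257812, 91.83687591552734), 26.675811767578125)
doortop 897
side 203 [ 0.4728 -0.2271  0.1364] [ 0.4668 -0.2312  0.0855] [ 0.4829 -0.2165  0.1561]
side bush 58 [0.5572 0.0684 0.1123] [0.5833 0.0909 0.1188] [0.5685 0.0792 0.1157]
side bush 70 [0.4278 0.15   0.06  ] [0.4557 0.1768 0.0689] [0.4409 0.1628 0.0651]
stand 1206 ((502.4382629394531, -209.54766845703125), (122.45918273925781, 90.60660552978516), 26.851131439208984)
doortop 628
```

```bash
cat >> h.py <<'E'
from scipy.optimize import least_squares
def sil_centroid(cam,x,y,z0,z1,r):
    a=np.linspace(0,2*np.pi,40,endpoint=False)
    pts=np.array([proj(cam,(x+r*np.cos(t),y+r*np.sin(t),z)) for z in(z0,z1) for t in a],np.float32)
    h=cv2.convexHull(pts); m=cv2.moments(h); return np.array([m['m10'],m['m01']])/m['m00']
def hullc(mask):
    p=np.argwhere(mask)[:,::-1].astype(np.float32)
    # pixel squares
    q=np.vstack([p+np.array(o,np.float32) for o in((-.5,-.5),(.5,-.5),(-.5,.5),(.5,.5))])
    h=cv2.convexHull(q); m=cv2.moments(h); return np.array([m['m10'],m['m01']])/m['m00'],cv2.boundingRect(h)
def solve(obs,z0,z1,r,x0):
    f=lambda p:np.concatenate([sil_centroid(c,p[0],p[1],z0,z1,r)-o for c,o in obs])
    s=least_squares(f,x0); return s.x,s.fun
E
python3 - <<'E'
from h import *
np.set_printoptions(precision=4,suppress=True)
I={c:cv2.imread(f'pics/{c}0.png') for c in('side','top')}
HSV={c:cv2.cvtColor(I[c],cv2.COLOR_BGR2HSV) for c in I}
def yellow(c,u,v,r=8):
    h=HSV[c]; m=(h[...,1]>150)&(h[...,0]>15)&(h[...,0]<35)&(h[...,2]>70)
    w=np.zeros_like(m); w[v-r:v+r+1,u-r:u+r+1]=1
    return hullc(m&w)
for nm,z0,z1,x0,px in(('upper',.1,.118,(.567,.079),dict(top=(219,197),side=(228,168))),('lower',.05,.068,(.442,.162),dict(top=(186,247),side=(168,181)))):
    obs=[]
    for c in px:
        o,b=yellow(c,*px[c]); print(nm,c,o,b); obs.append((c,o))
    print(nm,solve(obs,z0,z1,.012,x0))
    for o in obs: print('  single',o[0],solve([o],z0,z1,.012,x0)[0])
# cabinet corners
for c,pts in(('top',[(144.9,130.5),(220.5,145.6),(213,190),(133.5,175)]),('side',[(209,112),(250.5,106),(273.6,146),(229,154)])):
    C=np.array([ray(c,u,v,.125)[:2] for u,v in pts]); print(c,C, [np.linalg.norm(C[i]-C[(i+1)%4]) for i in range(4)],C.mean(0))
# pin head in crops
for c,u,v in(('top',343,233),('side',257,268)):
    print(c); print(I[c][v-8:v+9:1,u-8:u+9,:].mean(-1).astype(int)); print(HSV[c][v-8:v+9:1,u-8:u+9,1])
E
```

```text
upper top [218.9369 195.851 ] (214, 191, 10, 10)
upper side [227.7943 167.633 ] (222, 162, 11, 12)Traceback (most recent call last):
  File "<stdin>", line 13, in <module>
  File "h.py", line 34, in solve
    s=least_squares(f,x0); return s.x,s.fun
    return func(*args, **kwargs)
    result = trf(vector_fun.fun, vector_fun.jac, x0, f0, J0, lb, ub, ftol, xtol,
                 gtol, max_nfev, x_scale, loss_function, tr_solver,
                 tr_options.copy(), verbose, callback=callback_wrapped)
    return trf_no_bounds(
        fun, jac, x0, f0, J0, ftol, xtol, gtol, max_nfev, x_scale,
        loss_function, tr_solver, tr_options, verbose, callback=callback)
    f_new = fun(x_new)
    self._update_fun()
    ~~~~~~~~~~~~~~~~^^
    self.f = self.fun_wrapped(xp_copy(self.x))
             ~~~~~~~~~~~~~~~~^^^^^^^^^^^^^^^^^
    return np.atleast_1d(self.fun(x))
                         ~~~~~~~~^^^
    return self.f(x, *self.args, **self.kwargs)
           ~~~~~~^^^^^^^^^^^^^^^^^^^^^^^^^^^^^^
  File "h.py", line 33, in <lambda>
    f=lambda p:np.concatenate([sil_centroid(c,p[0],p[1],z0,z1,r)-o for c,o in obs])
                               ~~~~~~~~~~~~^^^^^^^^^^^^^^^^^^^^^
  File "h.py", line 25, in sil_centroid
    pts=np.array([proj(cam,(x+r*np.cos(t),y+r*np.sin(t),z)) for z in(z0,z1) for t in a],np.float32)
                  ~~~~^^^^^^^^^^^^^^^^^^^^^^^^^^^^^^^^^^^^^
  File "h.py", line 15, in proj
    m=viewer.camera_model(cam);K=np.array(m['camera_matrix']);R=np.array(m['R']);t=np.array(m['t'])
ValueError: time passes only in moves, steps and waits
```

```bash
sed -i 's/viewer.camera_model(cam)/cmodel(cam)/; s/least_squares(f,x0)/least_squares(f,x0,diff_step=1e-2)/' h.py
cat >> h.py <<'E'
import functools
@functools.cache
def cmodel(cam): return viewer.camera_model(cam)
E
cat > m.py <<'E'
from h import *
np.set_printoptions(precision=4,suppress=True)
I={c:cv2.imread(f'pics/{c}0.png') for c in('side','top')}
HSV={c:cv2.cvtColor(I[c],cv2.COLOR_BGR2HSV) for c in I}
def yellow(c,u,v,r=8):
    h=HSV[c]; m=(h[...,1]>150)&(h[...,0]>15)&(h[...,0]<35)&(h[...,2]>70)
    w=np.zeros_like(m); w[v-r:v+r+1,u-r:u+r+1]=1
    return hullc(m&w)
for nm,z0,z1,x0,px in(('upper',.1,.118,(.567,.079),dict(top=(219,197),side=(228,168))),('lower',.05,.068,(.442,.162),dict(top=(186,247),side=(168,181)))):
    obs=[]
    for c in px:
        o,b=yellow(c,*px[c]); print(nm,c,o,b); obs.append((c,o))
    print(nm,solve(obs,z0,z1,.012,x0))
    for o in obs: print('  single',o[0],solve([o],z0,z1,.012,x0)[0])
for c,pts in(('top',[(144.9,130.5),(220.5,145.6),(213,190),(133.5,175)]),('side',[(209,112),(250.5,106),(273.6,146),(229,154)])):
    C=np.array([ray(c,u,v,.125)[:2] for u,v in pts]); print(c,C, [np.linalg.norm(C[i]-C[(i+1)%4]) for i in range(4)],C.mean(0))
for c,u,v in(('top',343,233),('side',257,268)):
    print(c,u,v); print(I[c][v-8:v+9:1,u-8:u+9,:].mean(-1).astype(int)); print(HSV[c][v-8:v+9:1,u-8:u+9,1])
E
python3 m.py
```

```text
upper top [218.9369 195.851 ] (214, 191, 10, 10)
upper side [227.7943 167.633 ] (222, 162, 11, 12)
upper (array([0.5696, 0.0815]), array([ 0.0753,  0.0481,  0.0002, -0.1279]))
  single top [0.5697 0.0817]
  single side [0.5694 0.0811]
lower top [186.1521 247.8771] (181, 243, 10, 10)
lower side [167.7688 181.6658] (162, 176, 11, 12)
lower (array([0.4401, 0.165 ]), array([ 0.2516,  0.1002, -0.0499, -0.3892]))
  single top [0.4404 0.1656]
  single side [0.4397 0.1635]
top [[0.7341 0.2746]
 [0.6975 0.0802]
 [0.5817 0.0961]
 [0.617  0.296 ]] [np.float64(0.1978185658738404), np.float64(0.1168646386439517), np.float64(0.20305581881362558), np.float64(0.11910439201470877)] [0.6576 0.1867]
side [[0.6228 0.3011]
 [0.7359 0.2686]
 [0.6961 0.0791]
 [0.5871 0.1076]] [np.float64(0.11762733746548261), np.float64(0.19358442865470146), np.float64(0.11260501575259307), np.float64(0.19677872019331527)] [0.6605 0.1891]
top 343 233
[[120 122 123 124 126 125 126 127 128 127 133 145 150 150 149 146 145]
 [123 123 124 125 126 128 128 127 127 127 131 143 147 146 142 137 128]
 [124 125 126 127 128 128 128 128
[... 3969 characters left out ...]
127 110  31  27  22  24  24  24  24  27 106 130 131 132 127]
 [126 124 126 109  58  30  27  23  22  22  37  40 106 128 130 129 134]
 [122 124 126 104  52  41  38  41  42  37  41  41 107 125 128 132 131]
 [126 119 126 106  59  47  43  42  35  40  42  33 108 131 134 135 134]
 [122 120 123 113  50  39  49  55  54  52  41  36 106 128 132 132 132]
 [122 118 120 115  60  38  37  42  38  35  39  39  86 125 134 134 133]
 [121 123 121 109  73  47  45  43  40  49  45  38  88 128 128 132 130]
 [120 121 124 108  63  46  46  50  50  46  44  40  94 126 133 132 131]
 [122 121 124 108  72  43  46  41  38  36  35  32  94 128 137 133 132]
 [121 123 123 110  63  49  35  40  47  38  44  44  91 115 131 134 130]]
```

```bash
cat > g.py <<'E'
from h import *
np.set_printoptions(precision=4,suppress=True)
psi=np.deg2rad(-11.2); U=np.array([.5696,.0815])
r2=lambda a:np.array([[np.cos(a),-np.sin(a)],[np.sin(a),np.cos(a)]])
H=U+r2(psi)@np.array([.006,.224])
def face(th,s,d): return H+r2(psi-th)@np.array([-.012-d,-s])
def rel(target,o=None):
    o=o or monitor.get_obs()
    R=Rot.from_quat(o['ee_rot']).as_matrix(); return R.T@(np.array(target)-np.array(o['position']))*1000
E
python3 - <<'E'
from g import *
I={c:cv2.imread(f'pics/{c}0.png') for c in('side','top')}
for c,u,v in(('top',343,233),('side',257,265)):
    w=I[c][v-6:v+6,u-6:u+6].astype(float); sat=w.max(-1)-w.min(-1); m=((w.mean(-1)>140)&(sat<30)).astype(float)
    yy,xx=np.mgrid[v-6:v+6,u-6:u+6]; cc=((xx*m).sum()/m.sum(),(yy*m).sum()/m.sum()); print(c,cc,m.sum(),ray(c,*cc,.154))
print('H',H)
for th in(.85,.7,.5,.3,.15,.06,0,-.03):
    sup=.012*np.cos(th)+.016*np.sin(th); 
    if th>.8: sup+=.005
    p=face(th,.135,sup); print(th,p,rel([*p,.085]))
E
```

```text
top (np.float64(342.8888888888889), np.float64(233.11111111111111)) 27.0 [ 0.4757 -0.2211  0.154 ]
side (np.float64(256.4255319148936), np.float64(264.82978723404256)) 47.0 [ 0.4754 -0.224   0.154 ]
H [0.619  0.3001]
0.85 [0.4837 0.2643] [ 146.3153 -185.9015  333.1007]
0.7 [0.4939 0.2402] [ 146.3122 -203.6658  352.328 ]
0.5 [0.5093 0.2158] [ 146.3093 -219.7066  376.3631]
0.3 [0.53   0.1947] [ 146.307  -230.4536  403.8739]
0.15 [0.5486 0.1819] [ 146.3058 -234.5054  426.0408]
0.06 [0.5608 0.1758] [ 146.3053 -235.1628  439.6835]
0 [0.5692 0.1723] [ 146.3051 -234.8404  448.8324]
-0.03 [0.5736 0.1708] [ 146.3051 -234.4489  453.4065]
```

Emit:
send_rows:
  grip: [255, 255, 255, 255, 255]
  offset:
    - [0, -18, 32]
    - [0, -36, 64]
    - [0, -54, 96]
    - [0, -72, 128]
    - [0, -90, 160]
  twist: [-4, -8, -13, -13, -13]
  newtons: 40

```text
clock: 1.32
position: [0.3658, 0.4211, 0.2315]
ee_rot: [0.069, 0.704, -0.068, 0.704]
ft_force: [-0.5, 0.9, 0.2]
grip_width: 0.299
```

Run:
```python
from g import *
o=monitor.get_obs(); print(o['clock'],o['position'],o['ft_force'],o['grip_width'],Rot.from_quat(o['ee_rot']).as_matrix())
print(rel([.47,.285,.23]),rel([*face(.85,.135,.025),.085]))
```

```text
1.3167 [0.3658 0.4211 0.2315] [-0.5499  0.9369  0.1538] 0.29899394159073156 [[ 0.0002  0.1931  0.9812]
 [ 0.0005  0.9812 -0.1931]
 [-1.      0.0005  0.0001]]
[   1.458  -113.436   128.4724] [ 146.4507 -131.111   145.8236]
```

Emit:
send_rows:
  grip: [255, 255, 255, 255, 255]
  offset:
    - [0, -25, 28]
    - [0, -50, 56]
    - [0, -75, 84]
    - [0, -95, 105]
    - [0, -107, 119]
  twist: [0, 0, 0, 0, 0]

```text
clock: 1.73
position: [0.4632, 0.291, 0.2316]
ee_rot: [0.07, 0.703, -0.07, 0.704]
ft_force: [-0.4, 0.4, 0.0]
grip_width: 0.004
```

Run:
```python
from g import *
o=monitor.get_obs(); print(o['clock'],o['position'],o['ft_force'],o['grip_width'])
print(rel([*face(.85,.135,.025),.085]))
shot('side','s1');shot('top','t1')
```

```text
1.7333 [0.4632 0.291  0.2316] [-0.3961  0.3905  0.0462] 0.0037831897229720153
[146.6414 -21.9886  25.1902]
```

View pics/s1.png

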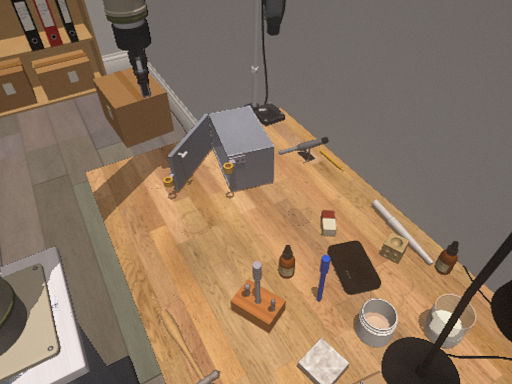

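View pics/t1.png

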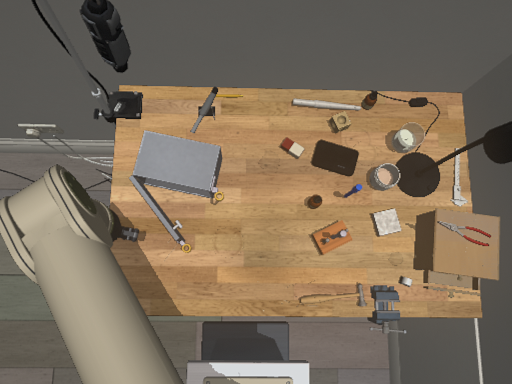

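Emit:
send_rows:
  grip: [255, 255, 255, 255, 255]
  offset:
    - [35, 0, 0]
    - [70, 0, 0]
    - [105, 0, 0]
    - [140, -5, 5]
    - [145, -12, 12]
  twist: [0, 0, 0, 0, 0]

```text
clock: 2.25
position: [0.4666, 0.28, 0.0808]
ee_rot: [0.066, 0.706, -0.069, 0.701]
ft_force: [-1.1, -0.2, 0.2]
grip_width: 0.001
```

Run:
```python
from g import *
o=monitor.get_obs(); print(o['clock'],o['position'],o['ft_force'],o['grip_width'])
for th in(.7,.6,.5,.4,.3,.2,.1,.05,.02,0,-.03):
    sup=.012*np.cos(th)+.016*np.sin(th); 
    p=face(th,.135,sup); print(th,p,rel([*p,.085],o))
```

```text
2.25 [0.4666 0.28   0.0808] [-1.0841 -0.1666  0.1552] 0.0014438379135067439
0.7 [0.4939 0.2402] [ -4.2734 -33.792   34.4202]
0.6 [0.5009 0.2277] [ -4.2691 -44.8066  43.6702]
0.5 [0.5093 0.2158] [ -4.2778 -54.8874  54.1681]
0.4 [0.519  0.2047] [ -4.2998 -63.8751  65.8195]
0.3 [0.53   0.1947] [ -4.3352 -71.6203  78.5064]
0.2 [0.5421 0.1859] [ -4.384  -77.9874  92.0889]
0.1 [0.5553 0.1784] [ -4.4458 -82.8583 106.4068]
0.05 [0.5621 0.1751] [ -4.4813 -84.7015 113.7866]
0.02 [0.5664 0.1734] [ -4.5041 -85.6119 118.2716]
0 [0.5692 0.1723] [ -4.5199 -86.1361 121.2822]
-0.03 [0.5736 0.1708] [ -4.5445 -86.7971 125.8251]
```

Emit:
send_rows:
  grip: [255, 255, 255, 255, 255]
  offset:
    - [-2, -17, 17]
    - [-4, -34, 34]
    - [-4, -45, 44]
    - [-4, -55, 54]
    - [-4, -64, 66]
  twist: [0, 0, 0, 0, 0]

```text
clock: 2.67
position: [0.5237, 0.2049, 0.0922]
ee_rot: [0.069, 0.703, -0.068, 0.704]
ft_force: [-0.2, 2.2, 1.0]
grip_width: -0.001
```

Run:
```python
from g import *
o=monitor.get_obs(); print(o['clock'],o['position'],o['ft_force'],o['grip_width'])
shot('top','t2');shot('side','s2')
for th in(.4,.3,.2,.1,.05,.02,0,-.03):
    sup=.012*np.cos(th)+.016*np.sin(th); 
    p=face(th,.135,sup); print(th,p,rel([*p,.085],o))
```

```text
2.6667 [0.5237 0.2049 0.0922] [-0.1931  2.1798  1.0002] -0.0009783810334842195
0.4 [0.519  0.2047] [ 7.1675 -1.0861 -4.55  ]
0.3 [0.53   0.1947] [ 7.1657 -8.7947  8.1592]
0.2 [0.5421 0.1859] [  7.167  -15.1227  21.7601]
0.1 [0.5553 0.1784] [  7.1714 -19.9524  36.0921]
0.05 [0.5621 0.1751] [  7.1748 -21.7743  43.4772]
0.02 [0.5664 0.1734] [  7.1772 -22.6717  47.9649]
0 [0.5692 0.1723] [  7.1789 -23.1873  50.977 ]
-0.03 [0.5736 0.1708] [  7.1818 -23.8352  55.5219]
```

View pics/s2.png

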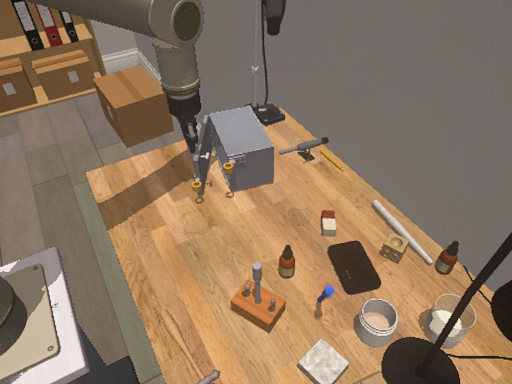

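Run:
```python
import cv2,numpy as np
a=[cv2.resize(cv2.imread(f'pics/{n}.png')[235:335,225:345],(400,333),interpolation=cv2.INTER_CUBIC) for n in('s1','s2')]
b=[cv2.resize(cv2.imread(f'pics/{n}.png')[170:260,290:400],(400,250),interpolation=cv2.INTER_CUBIC) for n in('t1','t2')]
cv2.imwrite('pics/cmp.png',np.vstack([np.hstack(a),np.hstack(b)]))
```

```text
(no output)
```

View pics/cmp.png

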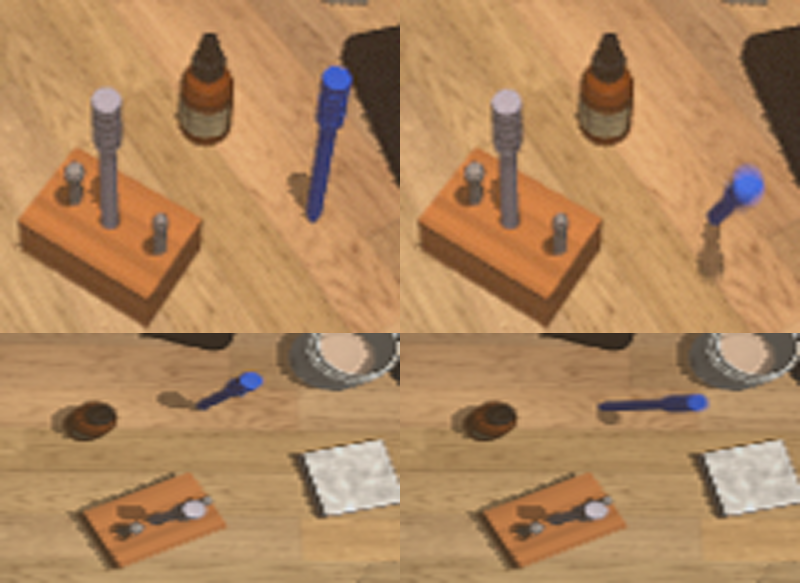

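Emit:
send_rows:
  grip: [255, 255, 255, 255, 255]
  offset:
    - [2, -8, 8]
    - [4, -15, 20]
    - [5, -19, 32]
    - [5, -21, 40]
    - [5, -22, 46]
  twist: [0, 0, 0, 0, 0]

```text
clock: 3.18
position: [0.5639, 0.1742, 0.0853]
ee_rot: [0.069, 0.704, -0.069, 0.703]
ft_force: [-7.3, 0.0, 4.9]
grip_width: -0.002
```

Run:
```python
from g import *
o=monitor.get_obs(); print(o['clock'],o['position'],o['ft_force'],o['grip_width'])
for th in(.1,.05,.02,0,-.03):
    sup=.012*np.cos(th)+.016*np.sin(th); 
    p=face(th,.135,sup); print(th,p,rel([*p,.085],o))
```

```text
3.1833 [0.5639 0.1742 0.0853] [-7.3052  0.0033  4.9095] -0.0020471781661029298
0.1 [0.5553 0.1784] [ 0.3323  2.4275 -9.2748]
0.05 [0.5621 0.1751] [ 0.3228  0.6095 -1.8888]
0.02 [0.5664 0.1734] [ 0.3169 -0.2856  2.5994]
0 [0.5692 0.1723] [ 0.3129 -0.7995  5.6118]
-0.03 [0.5736 0.1708] [ 0.3069 -1.4451 10.157 ]
```

Force 7 N: at the catch. Push on.

Emit:
send_rows:
  grip: [255, 255, 255, 255, 255]
  offset:
    - [0, 0, 2]
    - [0, 0, 4]
    - [0, 0, 6]
    - [0, 0, 7]
    - [0, 0, 7]
  twist: [0, 0, 0, 0, 0]

```text
clock: 3.6
position: [0.5704, 0.1734, 0.0853]
ee_rot: [0.069, 0.704, -0.069, 0.704]
ft_force: [-1.7, 0.4, 0.1]
grip_width: 0.001
```

Run:
```python
from g import *
o=monitor.get_obs(); print(o['clock'],o['position'],o['ft_force'],o['grip_width'])
shot('top','t3');shot('side','s3')
P=np.hstack([cv2.resize(cv2.imread(f'pics/{n}.png')[y:y+100,x:x+100],(390,390),interpolation=cv2.INTER_CUBIC) for n,x,y in(('s3',165,95),('t3',130,120))]);cv2.imwrite('pics/c3.png',P)
```

```text
3.6 [0.5704 0.1734 0.0853] [-1.7409  0.4072  0.0651] 0.0010092195778979194
```

View pics/c3.png

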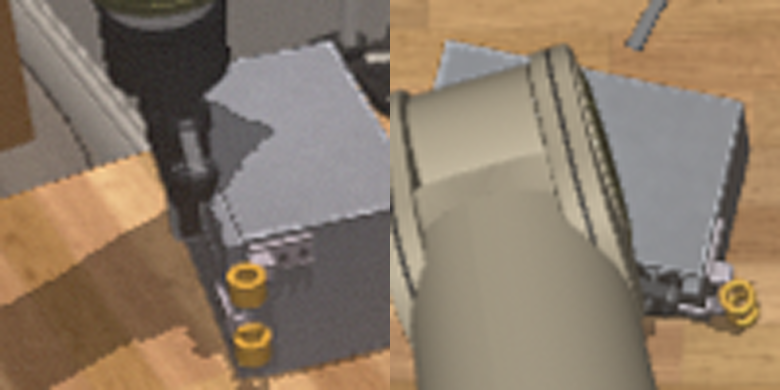

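Emit:
send_rows:
  grip: [255, 255, 255, 255, 255]
  offset:
    - [0, 0, 1]
    - [0, 0, 2]
    - [0, 0, 3]
    - [0, 0, 3]
    - [0, 0, 3]
  twist: [0, 0, 0, 0, 0]

```text
clock: 4.12
position: [0.5704, 0.1734, 0.0852]
ee_rot: [0.068, 0.706, -0.068, 0.702]
ft_force: [-17.3, -0.7, 11.0]
grip_width: -0.0
```

Emit:
send_rows:
  grip: [255, 255, 255, 255, 0]
  offset:
    - [0, 0, -20]
    - [0, 0, -40]
    - [-40, 0, -50]
    - [-80, 0, -50]
    - [-120, 0, -50]
  twist: [0, 0, 0, 0, 0]

```text
clock: 4.53
position: [0.5236, 0.1822, 0.2069]
ee_rot: [0.068, 0.704, -0.069, 0.704]
ft_force: [0.2, 1.2, 1.0]
grip_width: 0.128
```

Run:
```python
from g import *
o=monitor.get_obs(); print(o['clock'],o['position'],o['ft_force'],o['grip_width'])
print(rel([.4757,-.2215,.25],o))
```

```text
4.5333 [0.5236 0.1822 0.2069] [0.2034 1.1612 0.9685] 0.128313087780848
[ -43.0463 -405.3927   30.9038]
```

Emit:
send_rows:
  grip: [0, 0, 0, 0, 0]
  offset:
    - [-20, -40, 3]
    - [-38, -80, 6]
    - [-40, -120, 9]
    - [-40, -160, 12]
    - [-40, -200, 15]
  twist: [0, 0, 0, 0, 0]

```text
clock: 4.95
position: [0.5004, -0.0183, 0.2463]
ee_rot: [0.069, 0.703, -0.068, 0.705]
ft_force: [1.2, -1.4, -0.9]
grip_width: 0.847
```

Emit:
send_rows:
  grip: [0, 0, 0, 0, 0]
  offset:
    - [0, -40, 3]
    - [0, -80, 6]
    - [0, -120, 9]
    - [0, -160, 12]
    - [0, -190, 15]
  twist: [0, 0, 0, 0, 0]

```text
clock: 5.37
position: [0.4774, -0.2095, 0.2459]
ee_rot: [0.069, 0.703, -0.07, 0.704]
ft_force: [1.0, -0.3, -0.4]
grip_width: 1.003
```

Run:
```python
from g import *
o=monitor.get_obs(); print(o['clock'],o['position'],o['ft_force'],o['grip_width'])
print(rel([.4757,-.2215,.25],o))
im,d=shot('top','t4');shot('side','s4')
o=monitor.get_obs(); print(o['clock'],o['position'],rel([.4757,-.2215,.25],o))
```

```text
5.3667 [ 0.4774 -0.2095  0.2459] [ 1.0448 -0.258  -0.3851] 1.002739052898507
[ -4.0921 -12.0947   0.7252]
5.4667 [ 0.4768 -0.2118  0.2458] [-4.1525 -9.7551  0.851 ]
```

View pics/s4.png

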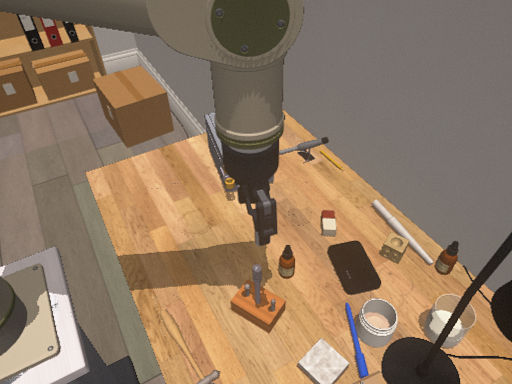

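View pics/t4.png

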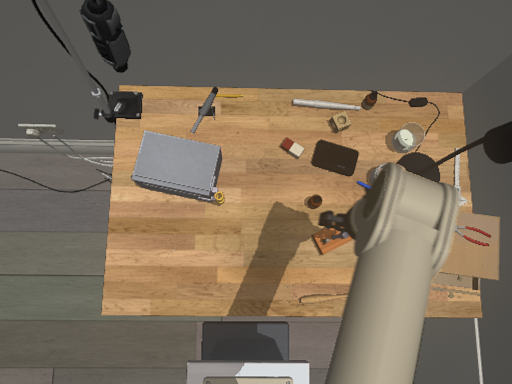

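Emit:
send_rows:
  grip: [0, 0, 0, 0, 0]
  offset:
    - [10, -4, 0]
    - [20, -8, 0]
    - [30, -8, 0]
    - [30, -8, 0]
    - [30, -8, 0]
  twist: [0, 0, 0, 0, 0]

```text
clock: 5.88
position: [0.4766, -0.2126, 0.2143]
ee_rot: [0.068, 0.704, -0.068, 0.703]
ft_force: [-0.3, -0.4, -0.6]
grip_width: 1.0
```

Run:
```python
from g import *
o=monitor.get_obs(); print(o['clock'],o['position'],o['joint_velocities'],o['ft_force'])
print(rel([.4757,-.222,.115],o))
```

```text
5.8833 [ 0.4766 -0.2126  0.2143] [-0.     -0.0134  0.0028 -0.0245  0.002   0.0081 -0.0021] [-0.303  -0.4472 -0.6218]
[99.2576 -9.4582  1.1076]
```

Emit:
send_rows:
  grip: [0, 0, 0, 0, 0]
  offset:
    - [0, -9.5, 1]
    - [25, -9.5, 1]
    - [50, -9.5, 1]
    - [75, -9.5, 1]
    - [99, -9.5, 1]
  twist: [0, 0, 0, 0, 0]

```text
clock: 6.3
position: [0.4763, -0.2236, 0.1157]
ee_rot: [0.069, 0.703, -0.069, 0.704]
ft_force: [0.8, -0.1, 0.1]
grip_width: 0.997
```

Emit:
send_rows:
  grip: [0, 0, 0, 0, 0]
  offset:
    - [0, 0, 0]
    - [0, 0, 0]
    - [0, 0, 0]
    - [0, 0, 0]
    - [0, 0, 0]
  twist: [0, 0, 0, 0, 0]

```text
clock: 6.72
position: [0.4769, -0.2234, 0.1178]
ee_rot: [0.069, 0.703, -0.069, 0.705]
ft_force: [0.2, -0.1, -0.8]
grip_width: 0.995
```

Run:
```python
from g import *
o=monitor.get_obs(); print(o['clock'],o['position'],o['joint_velocities'],o['ft_force'])
print(rel([.4757,-.222,.115],o))
a,_=shot('side','s5');b,_=shot('top','t5')
cv2.imwrite('pics/c5.png',np.hstack([cv2.resize(a[220:340,200:320],(400,400)),cv2.resize(b[180:260,290:370],(400,400))]))
```

```text
6.7167 [ 0.4769 -0.2234  0.1178] [-0.0017  0.005  -0.0013  0.008  -0.0019 -0.0046  0.001 ] [ 0.1556 -0.0925 -0.8263]
[ 2.7775  1.179  -1.4566]
```

View pics/c5.png

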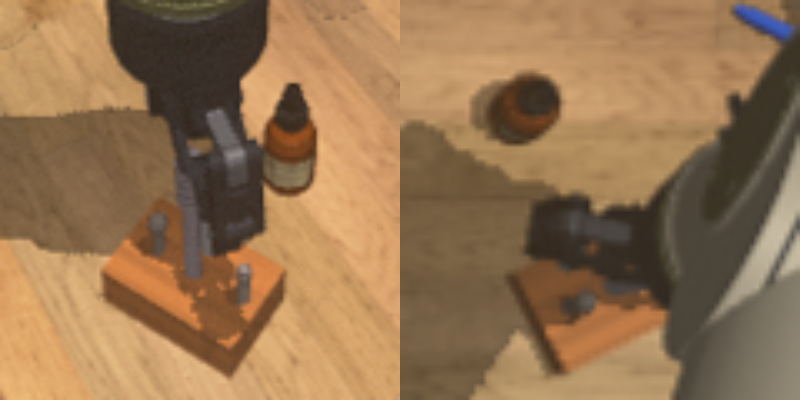

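Emit:
send_rows:
  grip: [0, 120, 255, 255, 255]
  offset:
    - [2, 1, -1]
    - [2, 1, -1]
    - [2, 1, -1]
    - [2, 1, -1]
    - [2, 1, -1]
  twist: [0, 0, 0, 0, 0]
  newtons: 50

```text
clock: 7.23
position: [0.4752, -0.2219, 0.1143]
ee_rot: [0.069, 0.704, -0.069, 0.704]
ft_force: [-0.5, 0.1, 0.4]
grip_width: 0.448
```

Emit:
send_rows:
  grip: [255, 255, 255, 255, 255]
  offset:
    - [0, 0, 0]
    - [0, 0, 0]
    - [0, 0, 0]
    - [0, 0, 0]
    - [0, 0, 0]
  twist: [0, 0, 0, 0, 0]

```text
clock: 7.65
position: [0.4753, -0.222, 0.1144]
ee_rot: [0.069, 0.704, -0.069, 0.704]
ft_force: [0.5, 0.0, 0.7]
grip_width: 0.169
```

Run:
```python
from g import *
o=monitor.get_obs(); print(o['clock'],o['position'],o['joint_velocities'],o['ft_force'],o['torque'],o['grip_width']*85)
print(rel([.4757,-.222,.115],o))
a,_=shot('side','s6');
cv2.imwrite('pics/c6.png',cv2.resize(a[220:340,200:320],(500,500)))
```

```text
7.65 [ 0.4753 -0.222   0.1144] [-0.0005 -0.0006 -0.0009  0.001  -0.0009  0.0004  0.0007] [0.4846 0.0491 0.6736] [-0.0565  0.0672  0.0357] 14.357342549902354
[-0.6465  0.0551  0.4279]
```

View pics/c6.png

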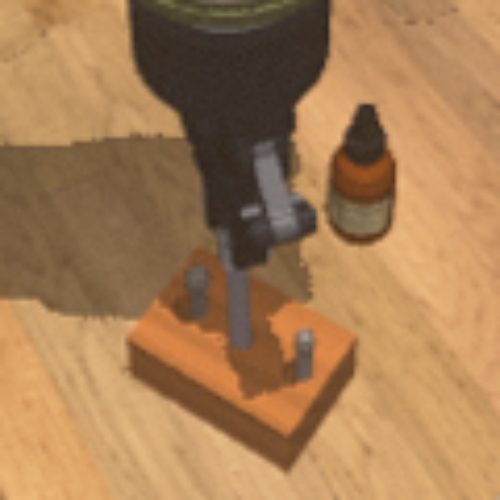

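Emit:
send_rows:
  grip: [255, 255, 255, 255, 255]
  offset:
    - [-10, 0, 0]
    - [-25, 0, 0]
    - [-50, 0, 0]
    - [-80, 0, 0]
    - [-110, 0, 0]
  twist: [0, 0, 0, 0, 0]

```text
clock: 8.12
position: [0.4746, -0.2219, 0.2258]
ee_rot: [0.069, 0.704, -0.069, 0.703]
ft_force: [0.6, 0.6, 0.1]
grip_width: 0.17
```

Emit:
send_rows:
  grip: [255, 255, 255, 255, 255]
  offset:
    - [-25, 0, 0]
    - [-40, 0, 0]
    - [-40, 0, 0]
    - [-40, 0, 0]
    - [-40, 0, 0]
  twist: [0, 0, 0, 0, 0]

```text
clock: 8.53
position: [0.4748, -0.2217, 0.2635]
ee_rot: [0.069, 0.704, -0.069, 0.703]
ft_force: [0.0, -0.2, -0.3]
grip_width: 0.173
```

Run:
```python
from g import *
o=monitor.get_obs(); print(o['clock'],o['position'],o['ft_force'],o['grip_width']*85)
print(rel([*U,.27],o))
a,_=shot('side','s7');b,_=shot('top','t7')
cv2.imwrite('pics/c7.png',cv2.resize(a[120:320,160:360],(600,600)))
cv2.imwrite('pics/c7b.png',cv2.resize(b[130:210,180:260],(600,600)))
```

```text
8.5333 [ 0.4748 -0.2217  0.2635] [ 0.0328 -0.2399 -0.3438] 14.73434205869628
[ -6.4324 315.8254  34.3186]
```

View pics/c7.png

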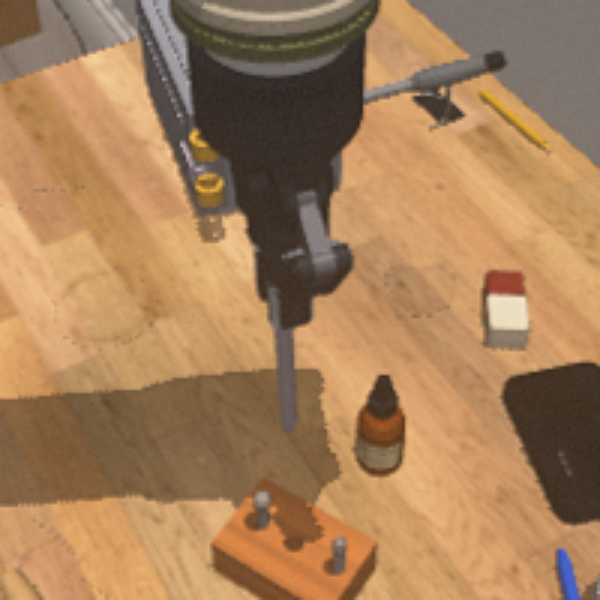

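View pics/c7b.png

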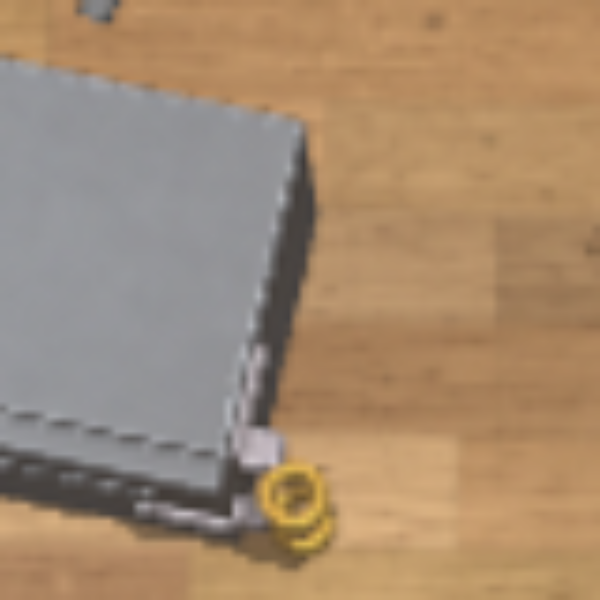

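Emit:
send_rows:
  grip: [255, 255, 255, 255, 255]
  offset:
    - [-4, 35, 4]
    - [-8, 70, 8]
    - [-8, 105, 12]
    - [-8, 140, 16]
    - [-8, 175, 20]
  twist: [0, 0, 0, 0, 0]

```text
clock: 9.05
position: [0.5286, -0.0525, 0.2715]
ee_rot: [0.069, 0.704, -0.069, 0.703]
ft_force: [0.1, -0.1, 0.1]
grip_width: 0.171
```

Emit:
send_rows:
  grip: [255, 255, 255, 255, 255]
  offset:
    - [0, 35, 4]
    - [0, 70, 8]
    - [0, 100, 11]
    - [0, 122, 14]
    - [0, 122, 14]
  twist: [0, 0, 0, 0, 0]

```text
clock: 9.47
position: [0.5661, 0.0689, 0.2705]
ee_rot: [0.067, 0.705, -0.066, 0.703]
ft_force: [0.1, 0.7, -0.9]
grip_width: 0.177
```

Emit:
send_rows:
  grip: [255, 255, 255, 255, 255]
  offset:
    - [0, 9, 0]
    - [0, 18, 0]
    - [0, 18, 0]
    - [0, 18, 0]
    - [0, 18, 0]
  twist: [0, 0, 0, 0, 0]

```text
clock: 9.88
position: [0.5695, 0.0797, 0.2723]
ee_rot: [0.069, 0.704, -0.069, 0.704]
ft_force: [-0.2, 0.2, -0.6]
grip_width: 0.178
```

Run:
```python
from g import *
o=monitor.get_obs(); print(o['clock'],o['position'],o['ft_force'],o['grip_width']*85)
print(rel([*U,.27],o))
a,_=shot('side','s8');b,_=shot('top','t8')
p=o['position']
for c in('side','top'):
    print(c,'expected head bottom',proj(c,[p[0],p[1],p[2]+.0187-.02]),'tip',proj(c,[p[0],p[1],p[2]+.0187-.125]),'U',proj(c,[*U,.118]))
cv2.imwrite('pics/c8.png',np.hstack([cv2.resize(a[100:200,180:280],(400,400),interpolation=2),cv2.resize(b[160:240,180:260],(400,400))]))
```

```text
9.8833 [0.5695 0.0797 0.2723] [-0.1832  0.2383 -0.5646] 15.107751144299186
[ 2.3076  1.7966 -0.2714]
side expected head bottom [222.9737 109.6131] tip [226.4519 149.0561] U [227.552  164.6247]
top expected head bottom [216.0006 183.494 ] tip [218.5604 192.0309] U [218.8426 195.3349]
```

View pics/c8.png

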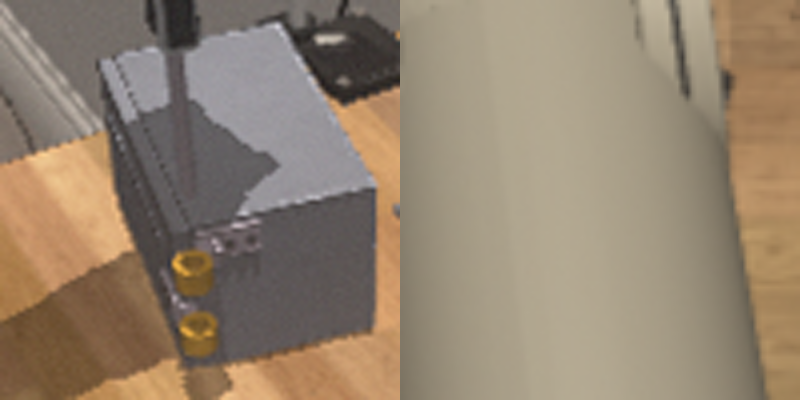

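Run:
```python
from g import *
a=cv2.imread('pics/s8.png')
c=cv2.resize(a[105:185,205:250],None,fx=12,fy=7.2,interpolation=cv2.INTER_LANCZOS4)
c=cv2.resize(a[105:180,195:255],(800,600) if False else (640,600),interpolation=cv2.INTER_NEAREST) if False else cv2.resize(a[105:180,195:270],(600,600),interpolation=cv2.INTER_CUBIC)
cv2.imwrite('pics/c8b.png',c)
g=a.mean(-1).astype(int)
for v in range(110,154,3): print(v,g[v,214:238])
d=np.load('pics/s8.npy')
print(np.round(d[140:152:2,220:234],3))
h=cv2.cvtColor(a,cv2.COLOR_BGR2HSV); m=(h[...,1]>150)&(h[...,0]>15)&(h[...,0]<35)&(h[...,2]>70)
for r in(slice(158,175),slice(175,192)):
    w=np.zeros_like(m); w[r,215:242]=1; print(hullc(m&w))
print(sil_centroid('side',*U,.1,.118,.012),sil_centroid('side',*U,.05,.068,.012))
```

```text
110 [107 108 108 107 109  95  90  72  53  42  38  40  43  44  51  82 141 158
 154 154 153 155 154 156]
113 [161 150 150 151 153 156 138 104  92  91  88  99 133 157 158 154 152 153
 154 153 155 153 155 154]
116 [151 153 151 153 152 154 157 122  88  89  87  77 138 156 157 155 157 157
 159 157 153 158 156 158]
119 [155 155 152 156 154 155 156 133  94  88  91  82 118 150 157 158 155 157
 157 159 160 157 156 159]
122 [155 152 152 157 156 156 156 158 114  87  85  82 103 146 156 157 155 158
 158 159 158 158 156 156]
125 [138 154 154 151 156 156 157 156 115  87  87  87  83  89  92 136 155 161
 157 158 156 159 155 160]
128 [105  86  91  92  96  93  97  96  90  85  92  88  83  90  96  97  94 138
 160 159 159 157 155 154]
131 [ 96  93  96  97  96  97 100  97 100  92  84  90  84  85  96  95  99  98
  95  98  91 130 149 158]
134 [98 96 96 83 91 96 97 99 96 91 88 88 87 85 94 98 99 98 93 98 98 99 97 97]
137 [87 99 95 96 80 89 95 97 97 89 84 90 87 86 91 97 95 99 98 95 96 96 97 98]
140 [ 63  82  95  97  97  95  96  95  97  97  90  91  91  85  81  91  94  98
  95  96  95  96 100  98]
143 [78 64 80 93 
[... 269 characters left out ...]
 94 94 93 96 94 93 93 91]
[[0.995 0.999 1.002 0.995 0.879 0.878 0.879 0.882 0.996 0.998 0.998 0.998
  0.999 0.997]
 [0.999 0.992 0.988 0.993 0.886 0.883 0.888 0.887 0.891 0.996 0.992 0.992
  0.99  0.992]
 [0.991 0.992 0.988 0.984 0.887 0.891 0.889 0.888 0.891 0.983 0.986 0.982
  0.985 0.987]
 [0.983 0.984 0.99  0.98  0.981 0.89  0.889 0.892 0.895 0.98  0.979 0.977
  0.979 0.978]
 [0.98  0.975 0.976 0.977 0.972 0.9   0.897 0.896 0.976 0.976 0.975 0.975
  0.976 0.973]
 [0.972 0.972 0.972 0.971 0.97  0.967 0.969 0.966 0.967 0.968 0.97  0.968
  0.968 0.967]]
(array([227.7446, 167.6721]), (222, 162, 11, 12))
(array([229.2039, 182.8941]), (224, 177, 10, 12))
[227.8042 167.4987] [229.1641 182.8093]
```

View pics/c8b.png

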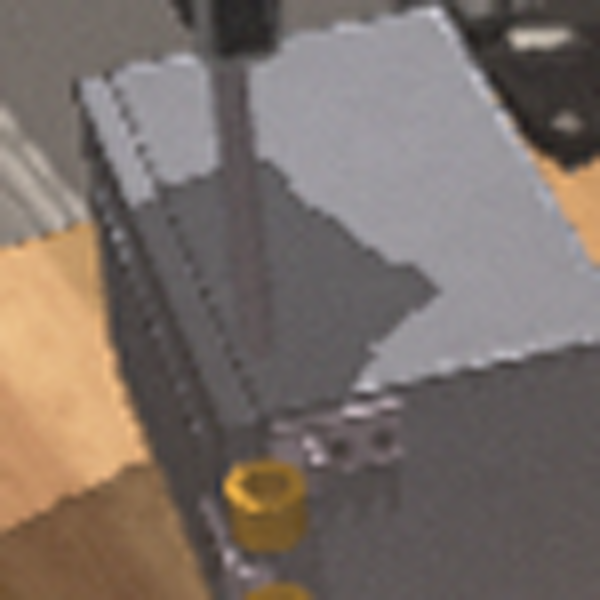

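Emit:
send_rows:
  grip: [255, 255, 255, 255, 255]
  offset:
    - [0, 1.5, 0]
    - [15, 1.5, 0]
    - [30, 1.5, 0]
    - [40, 1.5, 0]
    - [40, 1.5, 0]
  twist: [0, 0, 0, 0, 0]

```text
clock: 10.4
position: [0.5688, 0.0817, 0.2301]
ee_rot: [0.068, 0.705, -0.069, 0.703]
ft_force: [-0.2, 0.3, -1.1]
grip_width: 0.171
```

Emit:
send_rows:
  grip: [255, 255, 255, 255, 255]
  offset:
    - [0, 0, 0]
    - [0, 0, 0]
    - [0, 0, 0]
    - [0, 0, 0]
    - [0, 0, 0]
  twist: [0, 0, 0, 0, 0]

```text
clock: 10.82
position: [0.5701, 0.082, 0.2329]
ee_rot: [0.069, 0.703, -0.069, 0.704]
ft_force: [0.5, 1.5, -1.2]
grip_width: 0.171
```

Run:
```python
from g import *
o=monitor.get_obs(); print(o['clock'],o['position'],o['ft_force'],o['grip_width']*85,rel([*U,.232],o))
a,d=shot('side','s9')
o2=monitor.get_obs(); print(o2['position'])
p=o2['position']; print('tip',proj('side',[p[0],p[1],p[2]+.0187-.125]),'U',proj('side',[*U,.118]))
m=(d<.93)&(d>.7)
for v in range(135,170,3):
    c=np.where(m[v,215:240])[0]+215; print(v,c.min() if len(c) else None,c.max() if len(c) else None)
cv2.imwrite('pics/c9.png',cv2.resize(a[105:180,195:270],(600,600),interpolation=cv2.INTER_CUBIC))
```

```text
10.8167 [0.5701 0.082  0.2329] [ 0.535   1.5489 -1.2063] 14.514245427614199 [ 0.8605 -0.6239 -0.4136]
[0.57   0.082  0.2327]
tip [227.3778 161.7118] U [227.552  164.6247]
135 223 226
138 223 227
141 224 227
144 224 227
147 224 228
150 225 228
153 225 228
156 225 229
159 226 229
162 227 228
165 None None
168 226 227
```

View pics/c9.png

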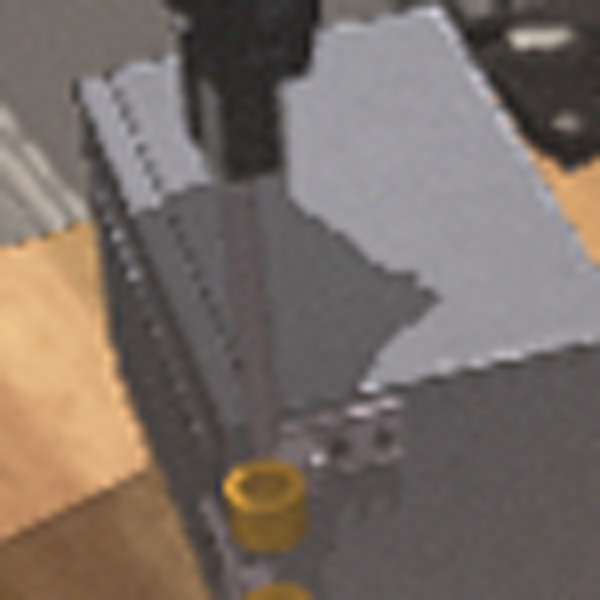

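Emit:
send_rows:
  grip: [255, 255, 255, 255, 255]
  offset:
    - [4, -0.5, -0.4]
    - [8, -0.5, -0.4]
    - [12, -0.5, -0.4]
    - [16, -0.5, -0.4]
    - [20, -0.5, -0.4]
  twist: [0, 0, 0, 0, 0]

```text
clock: 11.28
position: [0.5693, 0.0816, 0.2117]
ee_rot: [0.069, 0.704, -0.069, 0.704]
ft_force: [-0.0, 0.3, -0.5]
grip_width: 0.173
```

Run:
```python
from g import *
o=monitor.get_obs(); print(o['clock'],o['position'],o['ft_force'],o['torque'],o['grip_width']*85,rel([*U,.232],o))
a,d=shot('side','s10')
cv2.imwrite('pics/c10.png',cv2.resize(a[105:180,195:270],(600,600),interpolation=cv2.INTER_CUBIC))
```

```text
11.2833 [0.5693 0.0816 0.2117] [-0.0019  0.3202 -0.4769] [-0.0169 -0.0188 -0.0076] 14.692781016498595 [-20.3439   0.0063   0.3465]
```

View pics/c10.png

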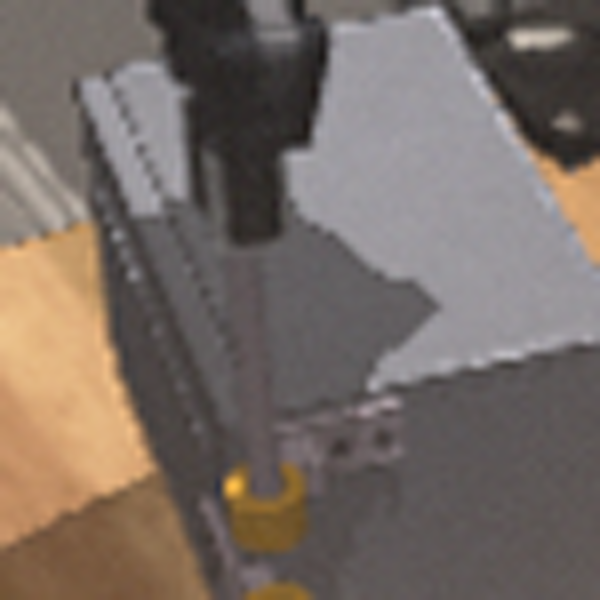

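Emit:
send_rows:
  grip: [255, 255, 255, 255, 255]
  offset:
    - [4, 0, 0]
    - [8, 0, 0]
    - [12, 0, 0]
    - [16, 0, 0]
    - [20, 0, 0]
  twist: [0, 0, 0, 0, 0]

```text
clock: 11.75
position: [0.5694, 0.0816, 0.1919]
ee_rot: [0.069, 0.704, -0.069, 0.704]
ft_force: [-0.8, -0.4, -0.4]
grip_width: 0.175
```

Run:
```python
from g import *
o=monitor.get_obs(); print(o['clock'],o['position'],o['ft_force'],o['torque'],o['grip_width']*85,rel([*U,.232],o))
a,d=shot('side','s11')
cv2.imwrite('pics/c11.png',cv2.resize(a[125:200,195:270],(600,600),interpolation=cv2.INTER_CUBIC))
```

```text
11.75 [0.5694 0.0816 0.1919] [-0.785  -0.3967 -0.4273] [-0.0179  0.0051 -0.0138] 14.895371377325484 [-40.1479  -0.0523   0.2611]
```

View pics/c11.png

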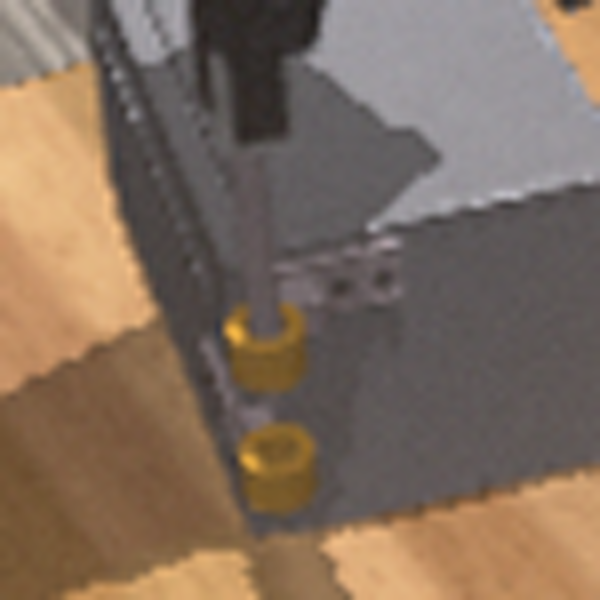

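Emit:
send_rows:
  grip: [255, 255, 255, 255, 255]
  offset:
    - [5, 0, 0.3]
    - [10, 0, 0.3]
    - [15, 0, 0.3]
    - [20, 0, 0.3]
    - [24, 0, 0.3]
  twist: [0, 0, 0, 0, 0]

```text
clock: 12.22
position: [0.5695, 0.0815, 0.1675]
ee_rot: [0.069, 0.704, -0.069, 0.704]
ft_force: [0.6, 0.2, -0.2]
grip_width: 0.174
```

Run:
```python
from g import *
o=monitor.get_obs(); print(o['clock'],o['position'],o['ft_force'],o['torque'],o['grip_width']*85,rel([*U,.232],o))
a,d=shot('side','s12')
cv2.imwrite('pics/c12.png',cv2.resize(a[125:200,195:270],(600,600),interpolation=cv2.INTER_CUBIC))
```

```text
12.2167 [0.5695 0.0815 0.1675] [ 0.5841  0.2123 -0.208 ] [ 0.0333 -0.0065 -0.0287] 14.781646722545183 [-64.4548   0.0162   0.077 ]
```

View pics/c12.png

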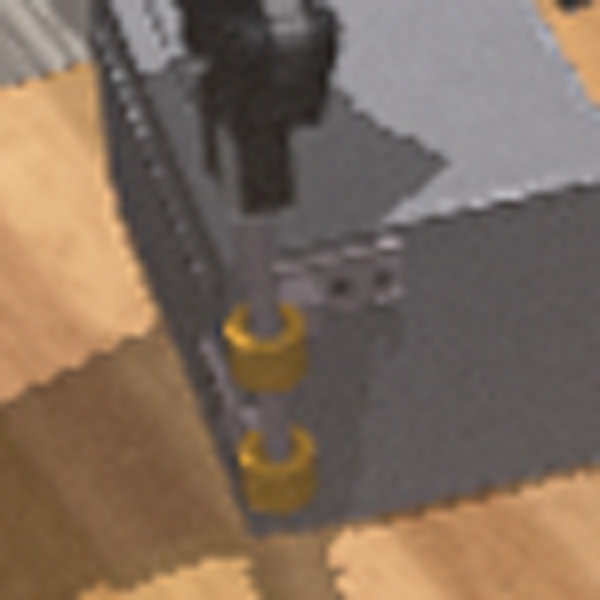

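Emit:
send_rows:
  grip: [255, 255, 255, 255, 255]
  offset:
    - [6, 0, 0]
    - [12, 0, 0]
    - [18, 0, 0]
    - [24, 0, 0]
    - [29, 0, 0]
  twist: [0, 0, 0, 0, 0]

```text
clock: 12.68
position: [0.5695, 0.0815, 0.1384]
ee_rot: [0.069, 0.704, -0.069, 0.704]
ft_force: [-0.9, -0.2, -0.2]
grip_width: 0.171
```

Emit:
send_rows:
  grip: [255, 255, 255, 255, 255]
  offset:
    - [0, 0, 0]
    - [0, 0, 0]
    - [0, 0, 0]
    - [0, 0, 0]
    - [0, 0, 0]
  twist: [0, 0, 0, 0, 0]

```text
clock: 13.1
position: [0.5699, 0.0816, 0.1397]
ee_rot: [0.069, 0.704, -0.069, 0.704]
ft_force: [0.3, -0.7, -0.2]
grip_width: 0.173
```

Run:
```python
from g import *
o=monitor.get_obs(); print(o['clock'],o['position'],o['joint_velocities'],o['ft_force'],o['torque'],o['grip_width']*85,rel([*U,.1385],o))
a,d=shot('side','s13')
cv2.imwrite('pics/c13.png',cv2.resize(a[125:200,195:270],(600,600),interpolation=cv2.INTER_CUBIC))
print('exp tip',proj('side',[*U,.0325]),'head bottom',proj('side',[*U,.1375]),'U',proj('side',[*U,.118]))
```

```text
13.1 [0.5699 0.0816 0.1397] [ 0.0009  0.0024 -0.0001  0.0014 -0.0017 -0.0017  0.0002] [ 0.339  -0.7306 -0.2425] [0.0137 0.0126 0.0193] 14.720523900423698 [ 1.1546 -0.1101 -0.2716]
exp tip [229.8495 190.4959] head bottom [226.987 158.263] U [227.552  164.6247]
```

View pics/c13.png

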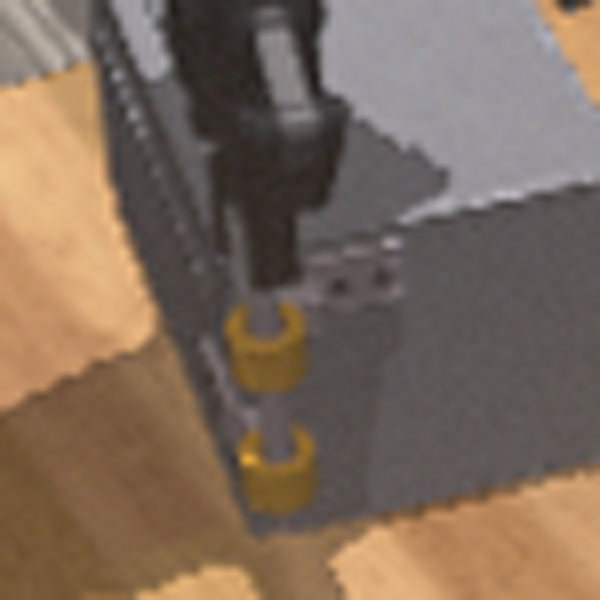

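Run:
```python
from g import *
print(manip.hand_in()); print(monitor.get_obs()['clock'])
```

```text
the job is handed in; nothing more can be done
None
the job is handed in; nothing more can be done
```

The door is pushed shut, and the steel pin is threaded through both bushings and still held by its head. I handed the job in at about 13 s. No verdict is reported, so the notes below are my own checks.

- **Door:** The force rose to about 7 N at the catch, then dropped. A further push met 17 N from the stop with no movement. In the side image the lower bushing lies directly below the upper one, within about 0.1 px of where it should be.
- **Pin:** It went down through both bushings with under about 1 N of contact force. At the end the tool was still, within about 0.5 mm of the bushing axis, and gripping with 50 N commanded. The gripper opening read 14.7 mm on the 16 mm head.
- **Tip:** By the arm's position the tip is about 17 mm below the lower bushing and the head's underside about 20 mm above the upper one. I could not see the tip below the lower bushing in the last side view, so that figure is not confirmed by a picture. It does assume the pin has not slipped; about 4 cm above the upper bushing, the tip was where it should be to within 0.5 px.
- **Disagreements:** The two cameras differed by up to 3 mm on where the pin head stood, though the arm's position once it had gripped the pin lay between them.
- **Other things on the bench:** The blue look-alike pin fell over while I was pushing the door, though the arm was nowhere near it. The flux bottle, polish bar and pocket scale looked unmoved in the pictures. I never touched them, but I did not measure them again at the end.

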